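Wedge apart a press-fit instrument housing

TASK

Take the flat-sided wedge from the white tool stand and use it to part the two press-fit halves of the aluminium housing evenly: push it point-down into the notches at the two ends of the seam in turn, opening only about half of the gap at a time so that the loose half never goes badly askew, until the seam stands about 12 mm open at both notches. Touch the housing with nothing but the wedge. Then hang the wedge back in the hole it came from, let go, and leave the other things where they are.

Things in the scene. Friction and masses are not known exactly. Their poses are not given: they have to be found in the camera images.
- housing: two-part aluminium block 110 mm (x) by 98 mm (y), top at z = 72 mm, on a dark steel plate 180 x 140 x 8 mm fixed to the bench. Origin: at bench height in the seam plane, under the seam's middle; +y along the seam, +x across it to the loose half (the fixed half, with a black lens port, is at -x). Two notches in the seam, centred at x = 0, y = +32 and -32 mm
- cover: the loose half of the housing (the +x half, with a grey plate on top), 55 x 98 x 64 mm, pressed on. Each end slides off along the housing's +x against about 5 N of friction and stays where it is left, so it can go askew. Origin: at bench height on its seam face by the +y notch; axes as the housing's when even
- notch_left (a point): centre of the mouth of the +y end's notch, at the housing's top; stays with the fixed half. The notch is 34 mm long in y, open at the block's end; in x 17 mm wide at z = 72, narrowing to 5 mm at z = 58, then straight down to the plate at z = 8 (seam closed). Only the +x wall gives way, so the wedge goes easiest if it drifts to +x by half the opening as it goes down
- notch_right (a point): the same for the notch at the -y end
- edge_left (a point): point on the loose half, at its top, that meets notch_left when the seam is closed; its x in the housing's frame is the opening of the seam at that notch (0 closed)
- edge_right (a point): the same on the loose half for notch_right
- wedge: loose grey wedge, 120 g, hanging point-down. Origin: middle of its tip, +z up. Blade 14 mm wide in y, 70 mm long, thickness in x 4 mm at the tip growing 0.3 mm per mm to 25 mm. Block handle above: 25 (x) by 44 mm (y), z = 70 to 125. Same either way round. Tip d mm below a notch's 58 mm level opens the seam there by 0.3 d - 1 mm; takes about 8 to 15 N down
- stand: white tool stand fixed to the bench, 70 (x) by 180 mm (y), top at 80 mm. Origin: on the bench under its centre. Two holes through the 8 mm top, 28 (x) by 26 mm (y), at x = 0, y = +45 and -45 mm; the wedge hangs in one on the shoulders under its handle, tip 10 mm above the bench, x axis along the stand's; the punch is in the other
- punch: bystander: round tool in the other hole of the stand, black round handle 36 mm across and 55 mm tall, round 12 mm steel shank below. Origin at its tip
- beaker: bystander: open glass beaker 70 mm across, 90 mm tall, standing on the bench. Origin: centre of its underside
- reagent: bystander: green glass bottle with a white cap, 60 mm across, 140 mm tall, standing on the bench. Origin: centre of its underside
Mind the look-alikes: they are no part of the job. Leave any pink look-alike of the wedge alone.

How it is judged:
On the way, in this order (a step that is already met when the one before it is completed fails the run):
1. the seam is opened at least 3 mm at one notch (x of any of edge_left, edge_right in the frame of housing above 0.003 m), for 0.05 s.
2. the seam is opened at least 3 mm at both notches (x of each of edge_left, edge_right in the frame of housing above 0.003 m), for 0.05 s.
3. the seam is open more than 9.5 mm at both notches (x of each of edge_left, edge_right in the frame of housing above 0.0095 m), for 0.1 s.
At the end, for the whole second after the job is handed in: The seam is open 9.5 to 18 mm at both notches, the loose half within 6 degrees of parallel; the wedge hangs released and at rest in its own hole, its tip within 15 mm of where it began and upright within 10 degrees (all of step 3 and x of each of edge_left, edge_right in the frame of housing below 0.018 m and angle between the x axis of cover and the x axis of housing, either way round below 0.11 rad and distance of wedge from where it was at the start of the episode below 0.015 m and angle between wedge's own z axis and vertical below 0.175 rad and linear speed of wedge below 0.02 m/s and contact force between the fingers and wedge below 0.1 N); the robot touches nothing.
It fails at once if the loose half goes askew by more than 8 degrees (one notch 9 mm more open than the other) (angle between the x axis of cover and the x axis of housing, either way round above 0.14 rad).
It fails at once if the hand, the arm or the punch touches the housing (contact force between any of the fingers, the arm and cover above 1 N or contact force between punch and cover above 0.5 N or contact force between any of the fingers, the arm and housing above 1 N).
It fails at once if the punch, beaker or bottle is moved more than 30 mm (distance of any of punch, beaker, reagent from where it was at the start of the episode above 0.03 m).
It also fails if it takes over 54 s, if anything falls off the work surface, if the arm or the gripper's body presses on something with over 40 N, if the wrist force passes 120 N, or if a joint passes its speed limit or range.

ROBOT

A 7-joint arm with a two-finger parallel gripper is mounted at the origin on the work surface. World frame = base frame: x ahead of the robot, y to its left, z up, the work surface at z = 0. Lengths are in m, angles in rad, forces in N, time in s.
With the tool pointing down it reaches from about 0.4 to 0.875 m from the base axis. Payload 6.5 kg.
Tool frame: the origin (TCP) lies midway between the tips of the shut fingers; the grasp point (between the pads) lies 19 mm behind it; z points along the fingers, x is the direction in which the jaws open and shut, and the axes are right-handed (so a half turn about z gives the same grasp; the last joint's range is limited). The gripper opens to 88 mm and grips with 3 to 60 N. Pads are 18 mm wide; open, the fingers measure 123 mm over their backs; the gripper's body (75 mm by 187 mm) begins 45 mm behind the grasp point.
Start: joints at [-1.207, 0.536, -0.004, 1.538, 0.003, 1.067, -0.071], TCP at [0.271, 0.591, 0.239] pointing down, gripper open.
Joint ranges: [-2.7, 2.7], [-0.37, 2.16], [-1.27, 1.26], [0.24, 2.4], [-1.31, 4.45], [0.19, 1.91], [-2.76, 2.76]. Speed limits (rad/s): [2.39, 2.39, 3.14, 3.14, 3.14, 3.14, 3.14].

INTERFACE

Orientations are given as a unit quaternion [x, y, z, w].
In Python, from plant import env, readout, camera gives the robot as it stands. The module is installed in compiled form; this text tells all that it offers. Calls block until the motion is done:
- env.move_pose(position, orientation): joint-space move of the TCP to a pose.
- env.move_l(position, orientation=None, feed=0.15, max_force=None): straight line of the TCP; orientation=None keeps the orientation; feed is the mean speed in m/s. With max_force (N) it stops when the force on the tool has changed by that much, and returns True; else False.
- env.move_joints(angles): joint-space move.
- env.release() and env.close(strength=None): open the fingers fully, or close them until they stop; strength is the grip in N (None keeps the last).
- env.hold(seconds).
- env.inverse_kinematics(position, orientation): joint angles nearest the present ones, or None.
- readout.observe(): the state.
- camera(name): name is "scene" or "top"; returns a dict with "img" (400x640x3 uint8, red, green, blue), "fx", "fy", "cx", "cy" (pixels), "k1" (the pictures are not rectified: a ray, as slopes to the right and down, at radius r is drawn at 1 + k1 r^2 times it, then the intrinsics apply), "rvec" (rotation vector, rad) and "tvec" (3), from world to camera coordinates, as OpenCV has them. Camera axes: x right, y down, z forward; pixel columns grow to the right and rows downward; lengths in m; the calibration is good to about 2 mm. A picture is of the moment at which its call begins. There is no depth.
A pose or a line that the arm cannot do raises env.IKError and nothing moves.
- env.job_done(): hands the job in, once; it reports no verdict.
The state is a dict: "time_s": time; "qpos": joint angles; "qvel": joint speeds; "tau": joint torques, N m; "tool_pos": TCP position; "tool_rot": TCP orientation; "contact_force": force on the tool from outside, world axes, zero at the start; "moment": the same for the moment, N m; "grip_width": finger opening in m.
Only numpy, scipy, OpenCV 4.12 (cv2) and the standard library are available. Lean on these libraries where they do the work, as an engineer would, in place of code of your own. Each camera call takes 0.05 s, during which the arm holds its last target.

## Working session

There is one attempt and no reset: what is moved stays moved. The work goes in short steps, each a Python script; the robot and the scene stay as the last script left them, time stands still between calls to the robot, and variables do not carry over. Pictures are saved under pics/ and viewed, and the job is handed in when it is done.

```bash
mkdir -p pics; ls; python3 - <<'E'
from plant import env, readout, camera
import cv2,numpy as np
for n in ("scene","top"):
    c=camera(n); cv2.imwrite(f"pics/{n}0.png",c["img"][:,:,::-1])
    print(n,{k:(np.round(v,4).tolist()) for k,v in c.items() if k!="img"})
s=readout.observe(); print(s["time_s"],s["tool_pos"],s["tool_rot"],s["grip_width"],s["contact_force"])
E
```

```text
pics
scene {'fx': 427.2204, 'fy': 427.2204, 'cx': 315.797, 'cy': 193.4863, 'k1': -0.0381, 'rvec': [1.585, 2.2602, -0.6109], 'tvec': [0.1923, -0.4264, 1.2133]}
top {'fx': 431.7261, 'fy': 431.7261, 'cx': 319.5473, 'cy': 194.7875, 'k1': 0.0029, 'rvec': [2.1322, -2.0914, 0.1623], 'tvec': [0.0151, 0.5852, 0.7202]}
0.1 [0.27059636 0.59037531 0.23792543] [ 8.41591208e-01  5.40114446e-01 -6.36208767e-04  4.69227479e-04] 0.0879810507561422 [-0.9520728   0.22709301 -0.27935256]
```

View pics/scene0.png

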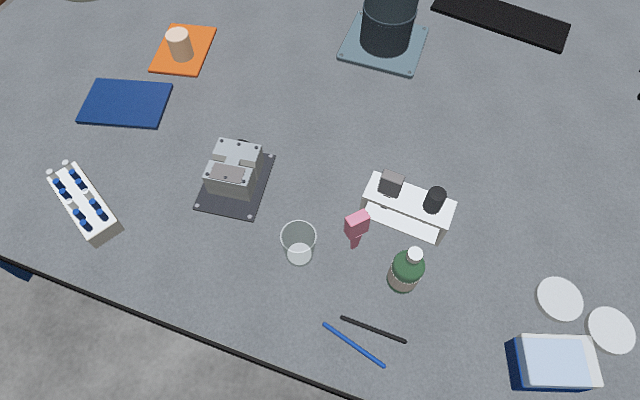

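View pics/top0.png

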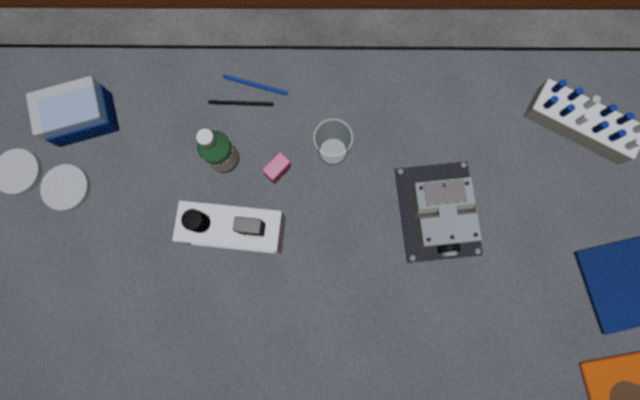

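The top view shows the white stand with a grey block handle at (247,226) and the black punch at (195,221). The housing is at (447,212) with its black lens port at (448,250). There are two wedge candidates. The grey one in the stand fits the description. The pink one at (277,167), standing free, is the look-alike. I'll enlarge both to confirm.

```bash
cat > h.py <<'E'
import numpy as np, cv2
from scipy.spatial.transform import Rotation as R
def cam_rays(c,uv):
    uv=np.atleast_2d(uv).astype(float)
    d=np.c_[(uv[:,0]-c["cx"])/c["fx"],(uv[:,1]-c["cy"])/c["fy"]]
    s=d.copy()
    for _ in range(20): s=d/(1+c["k1"]*(s**2).sum(1,keepdims=True))
    Rm=R.from_rotvec(np.ravel(c["rvec"])).as_matrix(); t=np.ravel(c["tvec"])
    return -Rm.T@t, np.c_[s,np.ones(len(s))]@Rm
def at_z(c,uv,z):
    o,d=cam_rays(c,uv); z=np.broadcast_to(z,len(d))
    return o+d*((z-o[2])/d[:,2])[:,None]
def proj(c,P):
    Rm=R.from_rotvec(np.ravel(c["rvec"])).as_matrix()
    p=np.atleast_2d(P)@Rm.T+np.ravel(c["tvec"]); s=p[:,:2]/p[:,2:]
    s=s*(1+c["k1"]*(s**2).sum(1,keepdims=True))
    return s*[c["fx"],c["fy"]]+[c["cx"],c["cy"]]
def crop(c,x0,y0,x1,y1,k):
    im=c["img"][y0:y1,x0:x1,::-1]
    im=cv2.resize(im,None,fx=k,fy=k,interpolation=cv2.INTER_CUBIC)
    return im
E
python3 - <<'E'
from plant import camera
from h import *
import pickle
t=camera("top"); s=camera("scene"); pickle.dump((t,s),open("c0.pkl","wb"))
a=crop(t,165,145,295,260,6); cv2.imwrite("pics/ct_stand.png",a)
cv2.imwrite("pics/ct_house.png",crop(t,390,155,490,268,5))
cv2.imwrite("pics/cs_house.png",crop(s,190,130,280,225,6))
cv2.imwrite("pics/cs_stand.png",crop(s,330,160,465,250,5))
o,_=cam_rays(t,[0,0]);print(o); o,_=cam_rays(s,[0,0]);print(o)
print(at_z(t,[[247,226],[195,221],[447,212]],[.12,.12,.072]))
E
```

```text
[0.44409133 0.00207828 0.81494656]
[0.99582567 0.14368568 0.82368249]
[[ 0.51910395  0.14100053  0.12      ]
 [ 0.52569623  0.22671859  0.12      ]
 [ 0.55498542 -0.1945112   0.072     ]]
```

View pics/ct_stand.png

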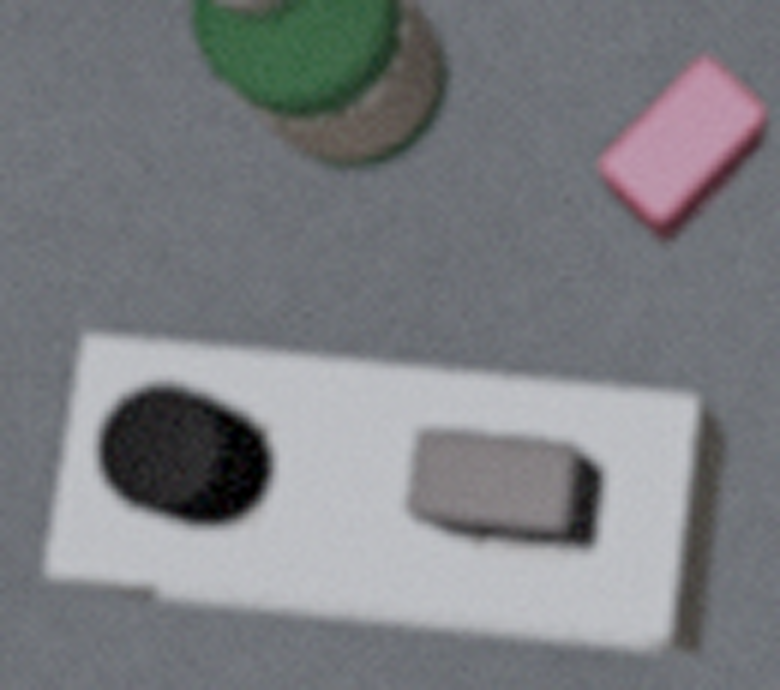

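View pics/ct_house.png

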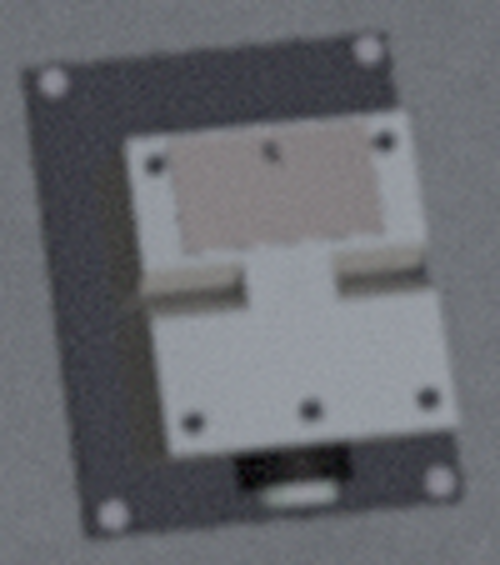

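View pics/cs_house.png

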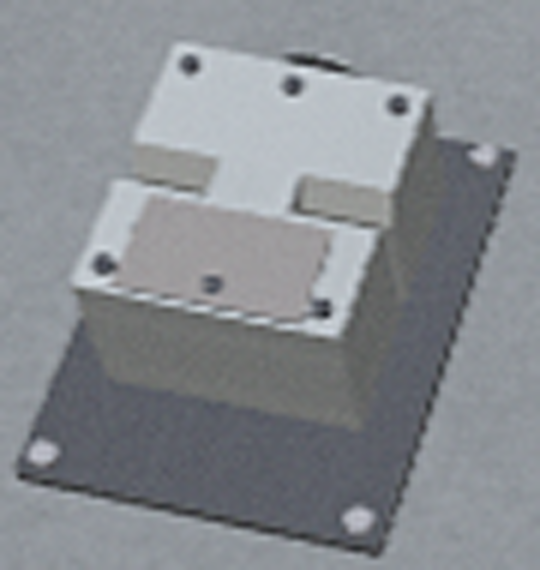

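View pics/cs_stand.png

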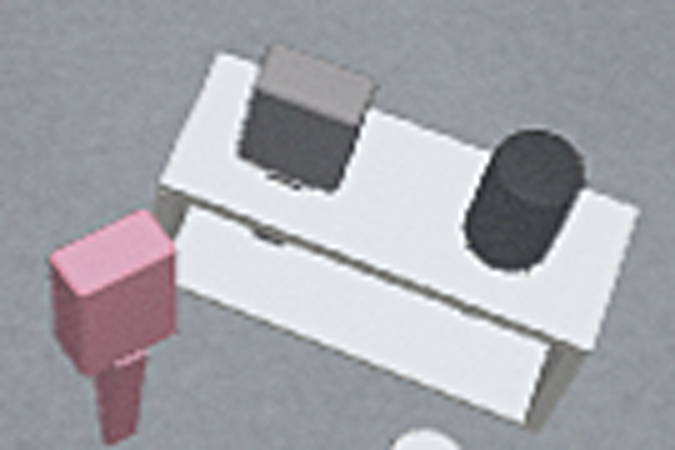

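The crops confirm that the grey wedge hangs in the stand's right-hand hole and the pink one stands apart. Next I'll fit poses from corners seen in both cameras.

```bash
cat > fit.py <<'E'
from h import *
import pickle
from scipy.optimize import least_squares
t,s=pickle.load(open("c0.pkl","rb"))
def un(p,k,x0,y0): return (np.array(p,float)+.5)/k-.5+[x0,y0]
def rect(x0,x1,y0,y1,z): # order matches lists: (+x+y),(+x-y),(-x-y),(-x+y)
    return np.array([[x1,y1,z],[x1,y0,z],[x0,y0,z],[x0,y1,z]])
def fit(name,obs,g):
    def place(p,M): c,q=np.cos(p[2]),np.sin(p[2]); return np.c_[p[0]+c*M[:,0]-q*M[:,1],p[1]+q*M[:,0]+c*M[:,1],M[:,2]]
    def res(p,o=obs): return np.concatenate([(proj(c,place(p,M))-uv).ravel() for c,uv,M in o])
    for lab,o in (("both",obs),("top",[x for x in obs if x[0] is t]),("scene",[x for x in obs if x[0] is s])):
        r=least_squares(res,g,args=(o,),loss="soft_l1"); print(name,lab,np.round(r.x,4),"rms px",np.sqrt(np.mean(res(r.x,o)**2)).round(2))
        if lab=="both": best=r.x; print(np.round(res(r.x,o).reshape(-1,2),1).tolist())
    return best
H=rect(-.055,.055,-.049,.049,.072); P=rect(-.09,.09,-.07,.07,.008)
hp=fit("housing",[(t,un([(125,138),(407,112),(460,428),(170,455)],5,390,155),H),
 (t,un([(25,70),(383,33),(463,500),(88,537)],5,390,155),P),
 (s,un([(73,288),(345,337),(432,92),(178,42)],6,190,130),H),
 (s,un([(15,475),(378,555),(517,150)],6,190,130),P[:3])],[.55,-.19,0])
S=rect(-.035,.035,-.09,.09,.08)
sp=fit("stand",[(t,un([(82,332),(700,395),(672,650),(45,578)],6,165,145),S),
 (s,un([(590,350),(160,182),(220,52),(638,210)],5,330,160),S)],[.52,.18,0])
W=rect(-.0125,.0125,-.022,.022,.135)
wp=fit("wedge",[(t,un([(420,428),(578,443),(568,530),(410,507)],6,165,145),W),
 (s,un([(357,125),(255,92),(275,42),(378,85)],5,330,160),W)],[.52,.14,0])
c,q=np.cos(sp[2]),np.sin(sp[2])
print("hole -45:",sp[0]+q*.045,sp[1]-c*.045)
print("pink top",at_z(t,un([(685,145)],6,165,145),.125),"bottle",at_z(t,[[205,136]],.14),"beaker",at_z(t,[[333,138]],.09))
E
python3 fit.py
```

```text
housing both [ 0.5606 -0.1946  0.1259] rms px 25.23
[[-0.6, -1.3], [-1.1, -2.2], [-0.8, -2.7], [-0.2, -2.0], [-0.4, 2.8], [1.1, 2.3], [1.5, 3.7], [0.3, 4.3], [44.4, 9.9], [-45.8, -7.2], [-42.9, -7.1], [41.9, 9.1], [62.5, 9.8], [-59.6, -16.3], [-55.6, -13.0]]
housing top [ 0.5605 -0.1949  0.1199] rms px 2.08
housing scene [ 0.5349 -0.1244  0.5416] rms px 44.97
stand both [ 0.5237  0.1838 -0.0842] rms px 0.52
[[0.7, 0.4], [-0.1, 0.3], [-0.4, -1.6], [0.2, -0.6], [0.3, -0.1], [0.1, -0.2], [0.3, -0.3], [0.0, -0.5]]
stand top [ 0.5231  0.1839 -0.0845] rms px 0.62
stand scene [ 0.5244  0.1836 -0.0851] rms px 0.13
wedge both [ 0.5213  0.1387 -0.095 ] rms px 0.8
[[-0.3, -1.6], [0.5, -1.0], [-0.0, 0.1], [-1.0, 0.8], [0.3, 0.8], [-0.9, -1.0], [-0.3, -0.7], [0.4, -1.1]]
wedge top [ 0.5206  0.1383 -0.092 ] rms px 0.76
wedge scene [ 0.5226  0.1393 -0.0927] rms px 0.67
hole -45: 0.5198990503827852 0.13892641647912324
pink top [[0.61420586 0.09238878 0.125     ]] bottle [[0.6640383  0.21420368 0.14      ]] beaker [[0.67956478 0.00393611 0.09      ]]
```

The scene camera runs +y to the right, so my corner order there was wrong. I'm refitting the housing from its top face only, because the plate may be off-centre.

```bash
cat > fit2.py <<'E'
from fit import *
print("-----")
hp=fit("housing",[(t,un([(125,138),(407,112),(460,428),(170,455)],5,390,155),H),
 (s,un([(345,337),(73,288),(178,42),(432,92)],6,190,130),H)],[.56,-.19,.1])
# notch throat overlay
for c,b,nm in((t,(390,155,490,268,5),"ov_t"),(s,(190,130,280,225,6),"ov_s")):
    im=crop(c,*b); 
    for M in (H,rect(-.0085,.0085,.015,.049,.072),rect(-.0085,.0085,-.049,-.015,.072),rect(-.055,.055,-.049,.049,.008)):
        cc,q=np.cos(hp[2]),np.sin(hp[2])
        X=np.c_[hp[0]+cc*M[:,0]-q*M[:,1],hp[1]+q*M[:,0]+cc*M[:,1],M[:,2]]
        uv=(proj(c,X)-b[:2]+.5)*b[4]-.5
        cv2.polylines(im,[np.round(uv).astype(int)],True,(0,0,255),1)
    cv2.imwrite(f"pics/{nm}.png",im)
E
python3 fit2.py | sed -n '/-----/,$p'
```

```text
-----
housing both [ 0.5571 -0.1953  0.1208] rms px 0.35
[[0.0, 0.5], [-0.4, -0.1], [-0.4, -0.5], [0.1, -0.0], [-0.7, 0.3], [-0.1, -0.6], [-0.0, -0.1], [0.0, -0.4]]
housing top [ 0.557  -0.1956  0.1162] rms px 0.25
housing scene [ 0.5574 -0.1947  0.1298] rms px 0.25
```

```bash
cd pics; python3 -c "
import cv2,numpy as np
a=cv2.imread('ov_t.png');b=cv2.imread('ov_s.png')
h=max(a.shape[0],b.shape[0]);f=lambda i:cv2.copyMakeBorder(i,0,h-i.shape[0],0,0,0)
o=np.hstack([f(a),f(b)]);k=min(1,790/o.shape[1]);print(o.shape,k);cv2.imwrite('ov0.png',cv2.resize(o,None,fx=k,fy=k))"
```

```text
(570, 1040, 3) 0.7596153846153846
```

View pics/ov_t.png

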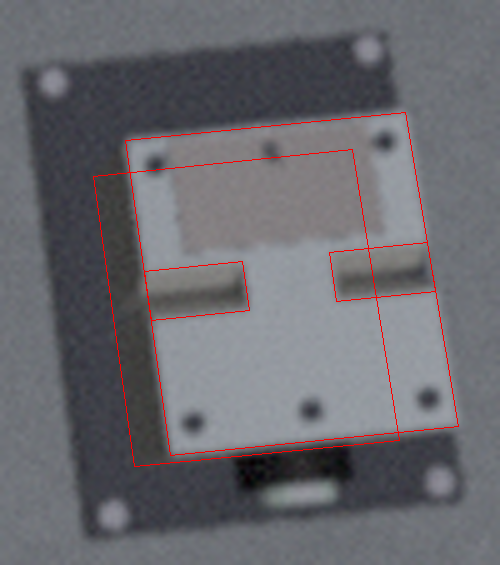

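View pics/ov_s.png

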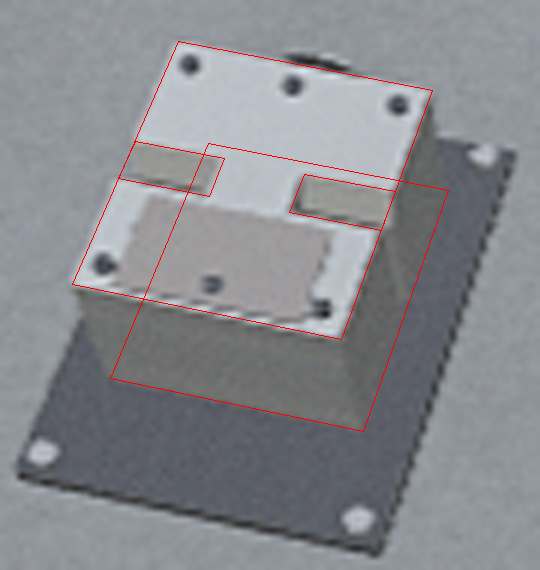

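The fit overlays well in both views: notch outlines match within about 1 px, and the two cameras agree to about 1 mm. Next I'll check IK for both yaw options, then grasp.

```bash
cat >> h.py <<'E'
HX,HY,HA=.5571,-.1953,.121
WX,WY,WA=.5208,.1388,-.088
def quat(phi): return [np.cos(phi/2),np.sin(phi/2),0,0]
def hw(x,y):  # housing frame -> world xy
    c,q=np.cos(HA),np.sin(HA); return HX+c*x-q*y, HY+q*x+c*y
OFF=.081 # TCP above wedge tip
E
python3 - <<'E'
from plant import env
from h import *
for k in (0,np.pi,-np.pi):
    for p,a in (([WX,WY,.25],WA),([WX,WY,.091],WA),([*hw(0,.032),.10],HA),([*hw(.006,-.032),.095],HA)):
        j=env.inverse_kinematics(p,quat(a+k)); print(k,None if j is None else np.round(j,2))
E
```

```text
0 [-0.7   0.35  0.45  1.84 -0.18  0.98 -0.26]
0 [-0.62  0.59  0.36  1.95 -0.32  0.66 -0.15]
0 [-0.15  0.65  0.49  1.85 -0.43  0.75  0.7 ]
0 [-0.11  0.73  0.6   1.77 -0.55  0.81  0.87]
3.141592653589793 [-0.19  0.34 -0.19  1.81  0.08  0.99  2.64]
3.141592653589793 [-0.12  0.58 -0.29  1.92  0.26  0.68  2.49]
3.141592653589793 [-0.5   0.92  1.08  1.87 -0.99  1.01 -1.99]
3.141592653589793 [-0.38  0.98  1.08  1.78 -1.01  1.05 -1.92]
-3.141592653589793 [-0.19  0.34 -0.19  1.81  0.08  0.99  2.64]
-3.141592653589793 [-0.12  0.58 -0.29  1.92  0.26  0.68  2.49]
-3.141592653589793 [-0.5   0.92  1.08  1.87 -0.99  1.01 -1.99]
-3.141592653589793 [-0.38  0.98  1.08  1.78 -1.01  1.05 -1.92]
```

```bash
python3 - <<'E'
from plant import env,readout,camera
from h import *
q=quat(WA)
env.move_pose([WX,WY,.25],q)
print(env.move_l([WX,WY,.091],q,feed=.12,max_force=8))
s=readout.observe();print(s["time_s"],s["tool_pos"],s["contact_force"])
t=camera("top");sc=camera("scene")
env.close(50); s=readout.observe();print(s["time_s"],s["tool_pos"],s["grip_width"],s["contact_force"],s["moment"])
cv2.imwrite("pics/g1.png",crop(camera("scene"),320,120,475,250,5))
E
```

```text
False
3.55 [0.52130792 0.13896149 0.09164094] [ 1.09787946  0.52462421 -0.04646674]
4.625 [0.52081007 0.138819   0.09099152] 0.02479627631173264 [ 0.14051805 -0.01144781  0.04980457] [-0.07688936  0.07448957  0.02328893]
```

View pics/g1.png

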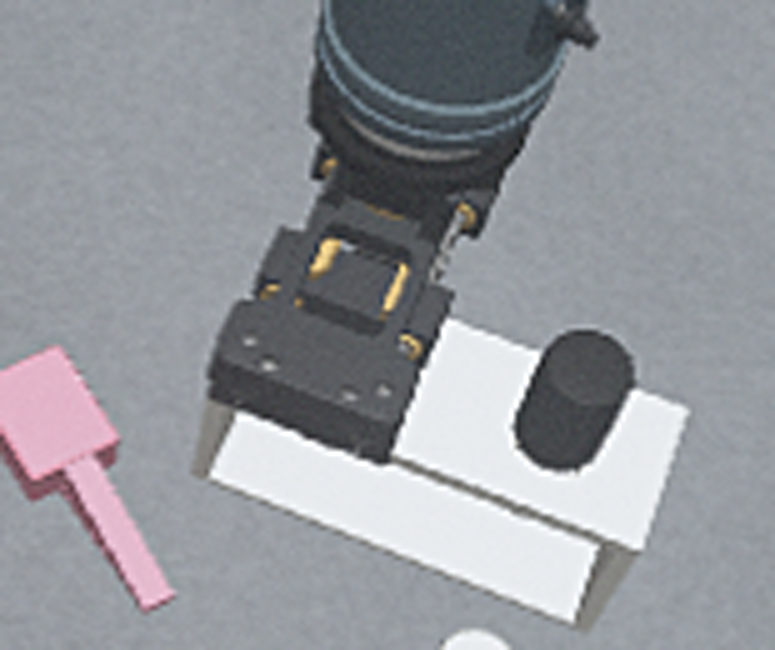

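The grip width is 24.8 mm, which matches the 25 mm handle. The scene view shows the pink look-alike now lying down at crop (80,470). I'll check that in the full frame after lifting.

```bash
python3 - <<'E'
from plant import env,readout,camera
from h import *
env.move_l([WX,WY,.19],quat(WA),feed=.12)
s=readout.observe();print(s["time_s"],s["tool_pos"],s["grip_width"],s["contact_force"],s["moment"])
a=camera("scene"); cv2.imwrite("pics/g2.png",a["img"][:,:,::-1])
cv2.imwrite("pics/g2t.png",camera("top")["img"][:,:,::-1])
E
```

```text
5.65 [0.52020814 0.13874329 0.18932733] 0.024432606093924045 [-0.29503616  0.48809283 -1.53935292] [-0.03665934  0.1306963  -0.01492635]
```

View pics/g2.png

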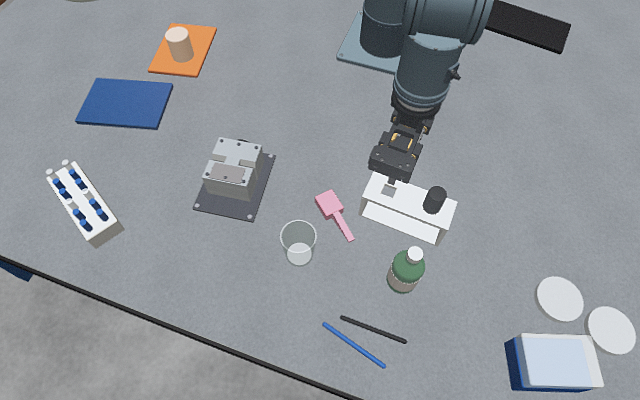

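View pics/g2t.png

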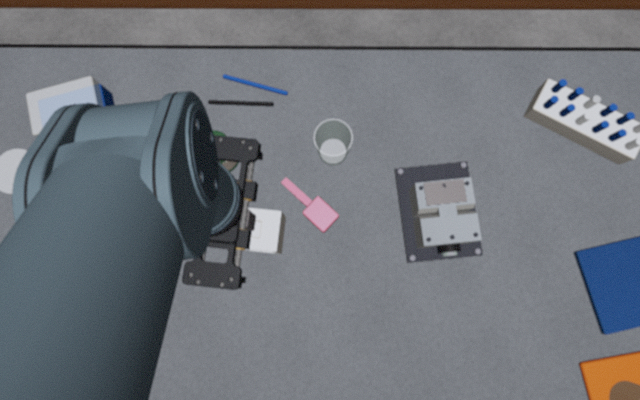

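Standing on its point, the pink look-alike toppled by itself, with tool forces near zero throughout. It's no obstacle now. The grey wedge is in the gripper and lifted. Next I'll go to the left notch and touch its fixed wall lightly to correct x.

```bash
python3 - <<'E'
from plant import env,readout,camera
from h import *
q=quat(HA)
def st(l):
    s=readout.observe();p=s["tool_pos"];c,k=np.cos(HA),np.sin(HA);dx,dy=p[0]-HX,p[1]-HY
    f=s["contact_force"]
    print(l,round(s["time_s"],2),"h mm",np.round([(c*dx+k*dy)*1e3,(-k*dx+c*dy)*1e3,(p[2]-OFF)*1e3],2),"F",np.round([c*f[0]+k*f[1],-k*f[0]+c*f[1],f[2]],2),round(s["grip_width"]*1e3,2))
env.move_l([*hw(0,.032),.19],q,feed=.2); st("above")
env.move_l([*hw(0,.032),.076+OFF],q,feed=.1); env.hold(.2); st("mouth")
a=camera("scene"); cv2.imwrite("pics/m1.png",crop(a,190,90,290,225,4))
b=camera("top"); cv2.imwrite("pics/m1t.png",crop(b,370,140,490,268,4))
print(env.move_l([*hw(0,.032),.064+OFF],q,feed=.05,max_force=3)); st("in mouth")
print(env.move_l([*hw(-.006,.032),.064+OFF],q,feed=.015,max_force=2.5)); st("touch")
E
```

```text
above 7.42 h mm [  0.19  33.2  108.88] F [-0.86  0.63 -0.59] 24.24
mouth 8.1 h mm [ 0.42 31.84 76.62] F [ 0.73 -0.94 -0.78] 24.54
False
in mouth 8.59 h mm [-0.38 32.12 63.44] F [ 0.53  1.27 -1.01] 24.78
True
touch 8.94 h mm [-3.53 32.   64.13] F [ 1.97 -1.07  1.1 ] 24.41
```

View pics/m1.png

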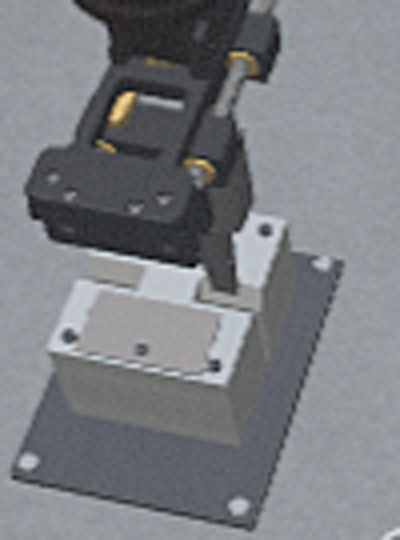

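View pics/m1t.png

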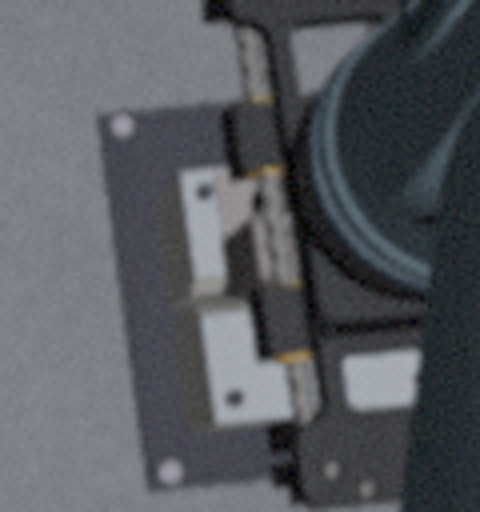

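The picture shows the wedge tip in the left notch mouth (crop ~(235,290)). The touch came at x = -3.5 mm against -3.1 expected, so the lateral error is below 0.5 mm. Pushing the left notch halfway.

```bash
cat >> h.py <<'E'
X0=-.0002
E
cat > push.py <<'E'
from plant import env,readout,camera
from h import *
q=quat(HA)
def st(l):
    s=readout.observe();p=s["tool_pos"];c,k=np.cos(HA),np.sin(HA);dx,dy=p[0]-HX,p[1]-HY
    f=s["contact_force"]
    print(l,round(s["time_s"],2),"h mm",np.round([(c*dx+k*dy)*1e3,(-k*dx+c*dy)*1e3,(p[2]-OFF)*1e3],2),"F",np.round([c*f[0]+k*f[1],-k*f[0]+c*f[1],f[2]],2),round(s["grip_width"]*1e3,2))
def go(x,y,tip,feed,mf=None,l=""):
    r=env.move_l([*hw(X0+x,y),tip+OFF],q,feed=feed,max_force=mf); st(l+(" STOP" if r else "")); return r
def opening(tip): return .3*(.058-tip)-.001
E
python3 - <<'E'
from push import *
y=.032
go(0,y,.064,.02,l="centre")
r=go(0,y,.055,.03,12,"throat")
if not r:
    for tip in (.044,.034):
        if go(opening(tip)/2,y,tip,.03,35,"push"): break
    env.hold(.2); st("hold")
a=camera("scene"); cv2.imwrite("pics/p1.png",crop(a,190,90,290,225,4))
E
```

```text
centre 9.3 h mm [-0.48 32.15 63.65] F [-0.17  0.47 -0.62] 24.6
throat 9.75 h mm [-0.06 32.09 54.81] F [ 0.44 -0.78 -0.82] 24.54
push 10.27 h mm [ 1.46 31.7  43.94] F [ 0.77 -0.46  0.45] 24.71
push 10.75 h mm [ 2.98 31.99 33.9 ] F [ 1.18 -0.21  0.87] 24.47
hold 10.95 h mm [ 2.95 32.   33.92] F [ 1.07  0.44 -0.91] 24.47
```

View pics/p1.png

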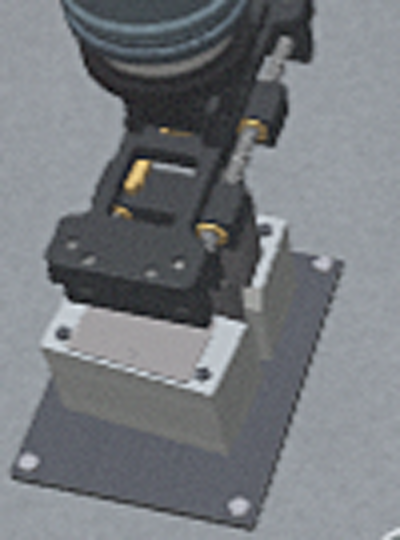

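```bash
python3 - <<'E'
from push import *
go(.003,.032,.10,.1,l="up")
go(0,-.032,.10,.15,l="over R")
a=camera("scene"); cv2.imwrite("pics/p2.png",crop(a,190,90,290,225,4))
b=camera("top"); cv2.imwrite("pics/p2t.png",crop(b,390,150,490,268,5))
E
```

```text
up 11.81 h mm [ 2.3  32.31 99.47] F [-0.66  0.62 -1.42] 24.29
over R 12.38 h mm [ -0.33 -31.13  99.42] F [-0.15  1.3  -0.3 ] 24.51
```

View pics/p2.png

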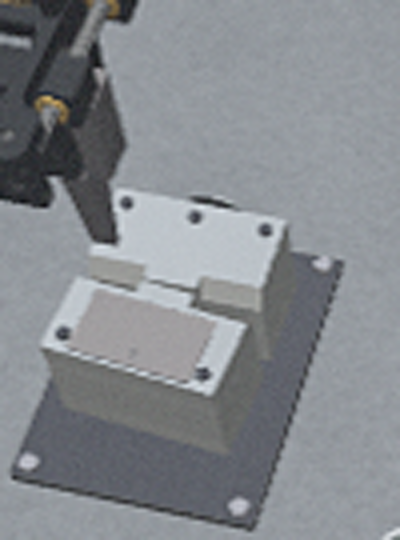

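View pics/p2t.png

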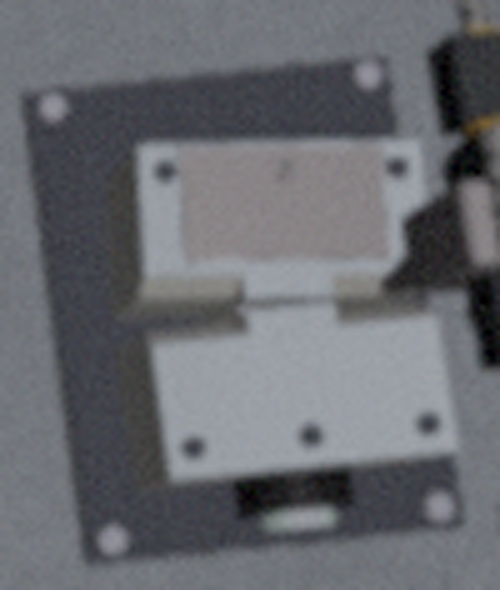

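The left end is open about 6 mm, with a dark seam line tapering to the right at crop (245–335, 300). The right end is still closed. Now the right notch to halfway.

```bash
python3 - <<'E'
from push import *
y=-.032
go(0,y,.066,.08,4,"mouth")
r=go(0,y,.055,.03,12,"throat")
if not r:
    for tip in (.044,.034):
        if go(opening(tip)/2,y,tip,.03,35,"push"): r=1;break
    st("end")
if not r:
    go(.003,y,.10,.1,l="up")
    go(.003,.032,.10,.15,l="over L")
a=camera("scene"); cv2.imwrite("pics/p3.png",crop(a,190,90,290,225,4))
b=camera("top"); cv2.imwrite("pics/p3t.png",crop(b,390,150,490,268,5))
E
```

```text
mouth 13.06 h mm [ -0.36 -32.02  65.64] F [-0.72 -0.54 -0.64] 24.42
throat 13.57 h mm [-5.000e-02 -3.187e+01  5.489e+01] F [-0.81  0.32 -1.47] 24.8
push 14.09 h mm [  1.53 -32.14  43.74] F [ 1.5  -1.52 -1.13] 24.41
push 14.57 h mm [  3.02 -32.08  33.88] F [0.13 0.25 0.81] 24.52
end 14.57 h mm [  3.02 -32.08  33.88] F [0.13 0.25 0.81] 24.52
up 15.38 h mm [  2.36 -31.62  99.44] F [ 0.54  0.11 -0.93] 24.54
over L 15.96 h mm [ 2.63 31.36 99.91] F [ 0.68 -0.88 -1.52] 24.47
```

View pics/p3.png

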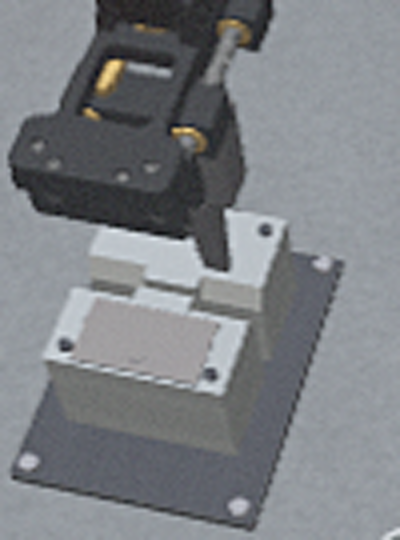

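View pics/p3t.png

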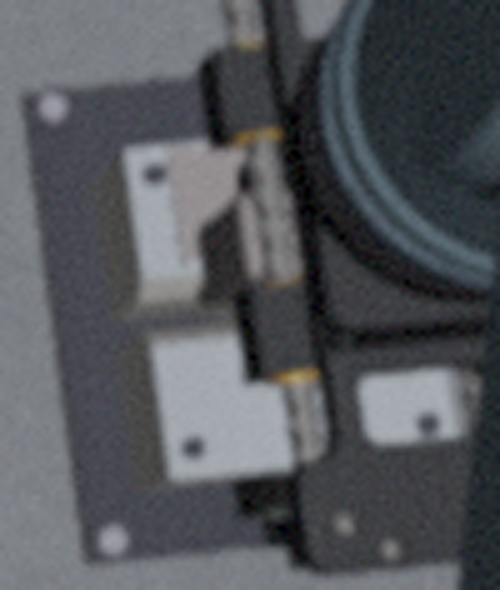

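Both ends are now about 6 mm open and look parallel. Second round: left to about 12.6 mm, then right.

```bash
python3 - <<'E'
from push import *
def second(y):
    if go(.003,y,.066,.08,4,"mouth"): return 1
    if go(.003,y,.036,.06,15,"mid"): return 1
    for tip in (.024,.0125):
        if go(opening(tip)/2,y,tip,.03,35,"push"): return 1
    return go(.006,y,.10,.1,l="up")
if not second(.032):
    go(.003,-.032,.10,.15,l="over R")
a=camera("scene"); cv2.imwrite("pics/p4.png",crop(a,190,90,290,225,4))
E
```

```text
mouth 16.63 h mm [ 2.62 31.93 65.62] F [-0.61 -0.03  0.18] 24.88
mid 17.28 h mm [ 2.82 32.03 35.89] F [ 1.58 -0.36 -1.66] 24.35
push 17.83 h mm [ 4.46 31.66 24.04] F [-0.13 -1.05  0.78] 24.73
push 18.38 h mm [ 6.21 32.03 12.45] F [ 0.99 -0.82  0.49] 24.77
up 19.4 h mm [ 5.31 32.28 99.33] F [-0.23  0.1  -0.86] 24.92
over R 19.98 h mm [  2.69 -31.22  99.47] F [ 0.36  0.4  -1.41] 24.61
```

View pics/p4.png

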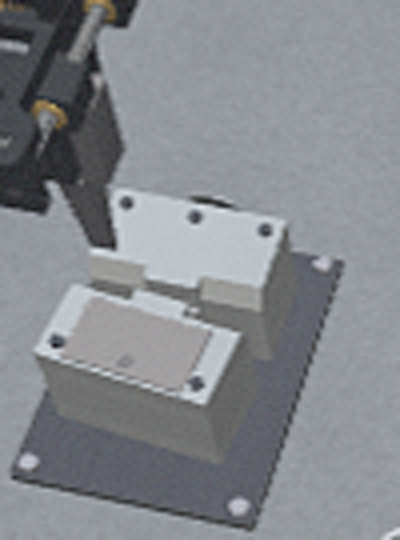

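The left end now stands clearly wider than the right. Doing the right end, then clearing the view to measure.

```bash
python3 - <<'E'
from push import *
import pickle
y=-.032
r=go(.003,y,.066,.08,4,"mouth") or go(.003,y,.036,.06,15,"mid")
if not r:
    for tip in (.024,.0125):
        r=r or go(opening(tip)/2,y,tip,.03,35,"push")
if not r:
    go(.006,y,.108,.1,l="up")
    env.move_l([WX,WY,.19],quat(WA),feed=.25); st("by stand")
t=camera("top");s=camera("scene"); pickle.dump((t,s),open("c5.pkl","wb"))
cv2.imwrite("pics/p5.png",crop(s,190,130,280,225,6))
cv2.imwrite("pics/p5t.png",crop(t,390,155,490,268,5))
E
```

```text
mouth 20.6 h mm [  2.62 -31.99  65.63] F [-0.13  0.72 -0.5 ] 24.53
mid 21.25 h mm [  2.83 -31.61  35.59] F [ 1.32  0.28 -3.57] 24.63
push 21.8 h mm [  4.54 -32.44  23.96] F [ 1.25 -1.18 -0.07] 24.37
push 22.34 h mm [  6.25 -32.05  12.43] F [-0.01 -0.81  0.7 ] 24.61
up 23.45 h mm [  5.38 -31.69 107.28] F [-0.6  -0.86 -1.34] 24.39
by stand 25.07 h mm [  4.26 334.73 109.03] F [-0.27  0.57 -0.53] 24.57
```

View pics/p5.png

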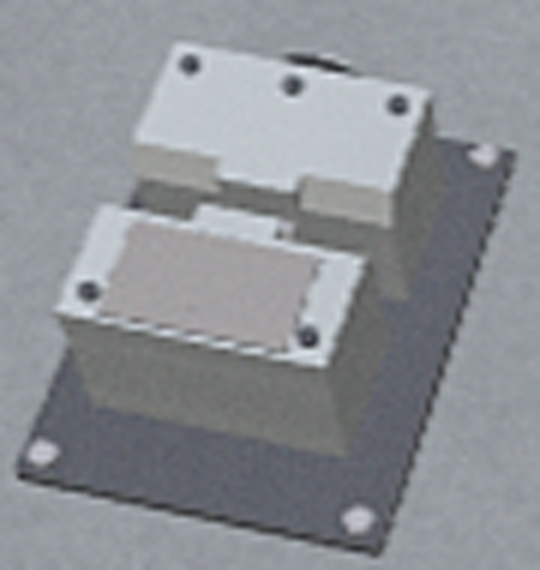

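View pics/p5t.png

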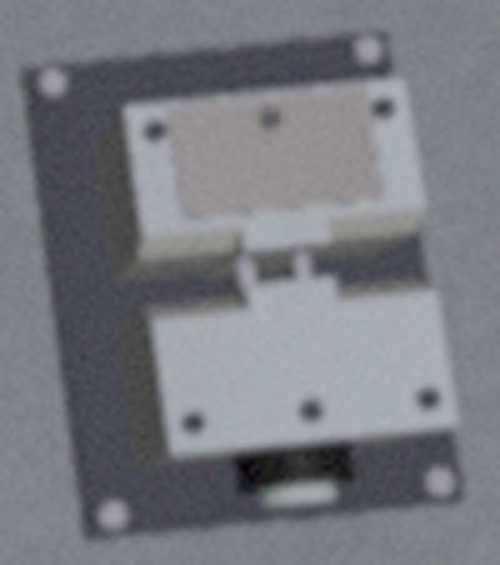

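```bash
python3 - <<'E'
from h import *
import pickle
t0,s0=pickle.load(open("c0.pkl","rb"))
un=lambda p,k,x,y:(np.array(p,float)+.5)/k-.5+[x,y]
Rh=np.array([[np.cos(HA),np.sin(HA)],[-np.sin(HA),np.cos(HA)]])
for nm,c,k,x,y,a,b in (("top",t0,5,390,155,[(155,163),(385,142),(125,138),(407,112)],[(155,130),(383,107),(125,105),(405,80)]),
 ("scene",s0,6,190,130,[(104,264),(322,308),(73,288),(345,337)],[(89,291),(308,337),(57,315),(328,366)])):
    d=at_z(c,un(b,k,x,y),.072)-at_z(c,un(a,k,x,y),.072)
    print(nm,np.round(d[:,:2]@Rh.T*1e3,1).tolist())
# full 2D registration of the cover patch with ECC, rectified on z=72 plane at 0.5mm/px
t5,s5=pickle.load(open("c5.pkl","rb"))
gx,gy=np.meshgrid(np.arange(.02,.075,.0005),np.arange(-.055,.055,.0005),indexing="ij")
P=np.c_[np.c_[gx.ravel(),gy.ravel()]@Rh+[HX,HY],np.full(gx.size,.072)]
def rec(c):
    m=proj(c,P).astype(np.float32).reshape(*gx.shape,2)
    return cv2.GaussianBlur(cv2.remap(cv2.cvtColor(c["img"],cv2.COLOR_RGB2GRAY),m[...,0],m[...,1],cv2.INTER_CUBIC),(0,0),2)
for nm,a,b in (("top",t0,t5),("scene",s0,s5)):
    W=np.array([[1,0,0],[0,1,24]],np.float32)
    cc,W=cv2.findTransformECC(rec(a)[:70],rec(b),W,cv2.MOTION_EUCLIDEAN,(3,500,1e-7))
    o=[]
    for yy in(.032,-.032):
        # seam point x=0 in grid coords
        p=np.array([(yy+.055)/.0005,(0-.02)/.0005]); n=W[:,:2]@p+W[:,2]; o.append(((n-p)*.5).round(2).tolist())
    print(nm,"ECC",round(cc,3),"dy,dx mm L,R",o,"deg",np.degrees(np.arctan2(W[1,0],W[0,0])).round(2))
E
```

```text
top [[11.7, -1.7], [12.4, -1.3], [11.7, -1.6], [11.4, -1.2]]
scene [[11.8, -1.2], [12.4, -1.1], [11.8, -1.5], [12.5, -2.1]]
top ECC 0.979 dy,dx mm L,R [[-1.13, 11.92], [-1.13, 11.83]] deg 0.08
scene ECC 0.937 dy,dx mm L,R [[-1.01, 12.04], [-1.01, 11.93]] deg 0.1
```

Both ends measure 12 mm open and parallel within 0.1°, with top and scene agreeing. Hanging the wedge back.

```bash
python3 - <<'E'
from push import *
q=quat(WA)
b=camera("scene"); cv2.imwrite("pics/r0.png",crop(b,330,110,465,250,5))
print(env.move_l([WX,WY,.100],q,feed=.08,max_force=6)); s=readout.observe(); print(s["time_s"],s["tool_pos"],s["contact_force"])
print(env.move_l([WX,WY,.0908],q,feed=.02,max_force=6)); s=readout.observe(); print(s["time_s"],s["tool_pos"],s["contact_force"])
E
```

```text
False
26.5 [0.52124886 0.13892185 0.10049664] [ 0.27819682 -0.05734585 -1.12669101]
True
26.975 [0.52063658 0.138841   0.09095257] [-0.45517106 -0.83061445  4.39023502]
```

View pics/r0.png

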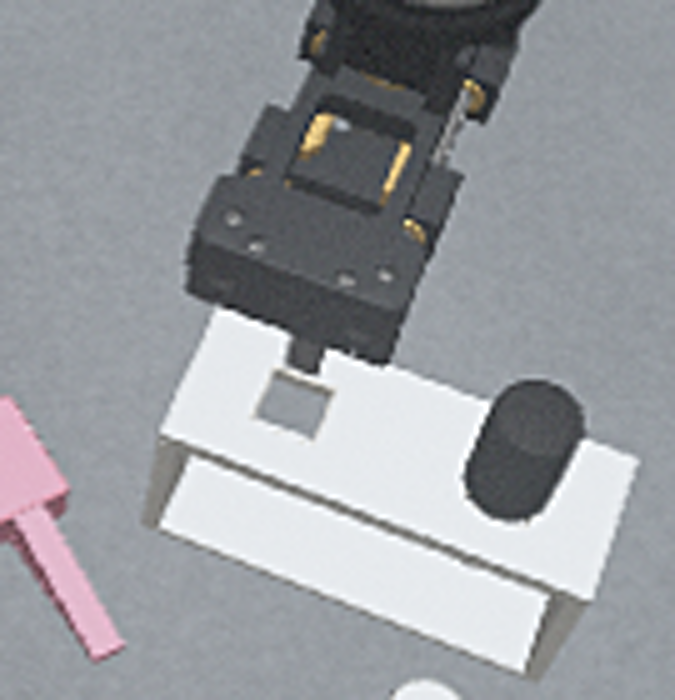

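The shoulders seated at TCP z = 0.091, the height at which I picked it up. Releasing and backing off.

```bash
python3 - <<'E'
from push import *
import pickle
q=quat(WA)
env.release(); env.hold(.2)
env.move_l([WX,WY,.25],q,feed=.12)
env.move_pose([.271,.591,.239],[.8416,.5401,0,0]); env.hold(.3)
s=readout.observe(); print(s["time_s"],s["grip_width"],s["contact_force"])
t=camera("top");s=camera("scene"); pickle.dump((t,s),open("c6.pkl","wb"))
cv2.imwrite("pics/f1.png",s["img"][:,:,::-1]); 
t0,s0=pickle.load(open("c0.pkl","rb"))
a=crop(s0,330,160,465,250,5);b=crop(s,330,160,465,250,5)
cv2.imwrite("pics/f2.png",cv2.resize(np.vstack([a,b]),None,fx=.66,fy=.66))
E
```

```text
31.8583 0.08793602752410107 [-0.11439511  0.18491277 -0.1908117 ]
```

View pics/f1.png

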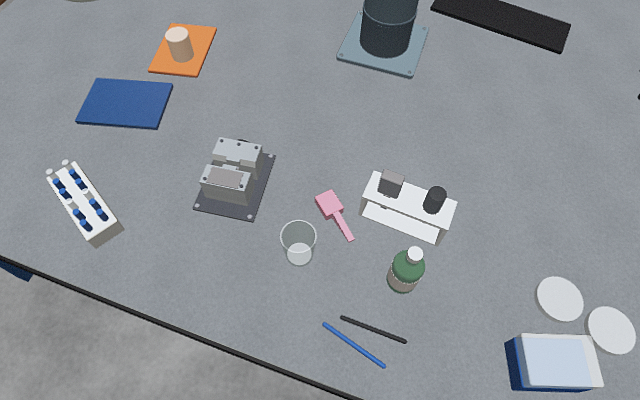

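View pics/f2.png

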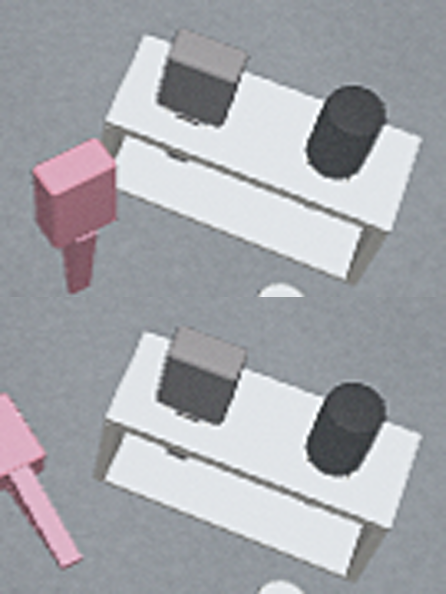

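The wedge hangs exactly as at the start, at scene (391,184), with the gripper clear. The punch (434,200), beaker (298,243) and bottle (406,270) haven't moved, and the seam is still open and parallel. Handing in.

```bash
python3 -c "
from plant import env
env.job_done()"
```

```text
the job is handed in; nothing more can be done
```

I opened the housing seam to about 12 mm at both notches, hung the grey wedge back in its own hole, and handed the job in at about 32 s of the 54 s allowed.

- **Pushes:** left to about 6 mm, right to about 6 mm, left to about 12 mm, then right to about 12 mm.
- **Seam:** the last measurement gave 11.8–12.0 mm at both notches, within 0.1° of parallel. The two cameras agreed. I took this before returning the wedge; the final pictures show no change. The loose half also slid about 1 mm along the seam, towards -y.
- **Wedge:** it seated at the same height as at pick-up (TCP z = 0.091 m), and its final picture matches the starting one. The gripper is open and back at its start pose, with tool force about zero.
- **Bystanders:** the punch, beaker and bottle look unmoved in the final pictures.

**Disagreements:**
- The pink look-alike, which had been standing on its point, was found lying down while I was at the stand. The tool forces were near zero in the readings either side. I never reached for it, so I believe it toppled by itself, but I did not see it fall.
- The push forces I read were under about 4 N, below the 8–15 N you gave. I only read them at the end of each move, so they don't show the peak.

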